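# Rock the fruit crock to tip its fruit into the roasting tin

## Robot

A 6-joint arm with a two-finger parallel gripper is mounted at the origin on a cart in front of the work surface, level with it; the furniture and walls round the work are solid. World frame = base frame: x ahead of the robot, y to its left, z up, the work surface at z = 0. Lengths are in m, angles in degrees, forces in N, time in s.
With the tool pointing down it reaches from about 0.3 to 0.75 m from the base axis. Payload 8.5 kg.
Tool frame: the origin (TCP) lies at the very end of the fingers, on their centre line; the grasp point (between the pads) lies 19 mm behind it; z points along the fingers, y is the line along which they close (so a half turn about z gives the same grasp; the last joint's range is limited). The gripper opens to 88 mm and grips with 3 to 60 N. Pads are 18 mm wide; open, the fingers measure 123 mm over their backs; the gripper's body (75 mm by 187 mm) begins 45 mm behind the grasp point.
Start: joints at [58.826, 21.807, 74.336, -0, 83.858, -12.336], TCP at [0.178, 0.521, 0.239] pointing down, gripper open.
Joint ranges: [-178.18, 178.18], [-50.72, 133.34], [12.68, 142.11], [-81.47, 261.47], [9.98, 163.14], [-165.26, 165.26]. Speed limits (degrees/s): [136.94, 136.94, 180, 180, 180, 180].

## Interface

Orientations are given as [roll, pitch, yaw] about the fixed x, y, z axes, in that order (R = Rz(yaw) Ry(pitch) Rx(roll)).
In Python, from rig import * gives the robot as it stands. Calls block until the motion is done:
- reach(position, orientation): joint-space move of the TCP to a pose.
- line_to(position, rot=None, max_speed=0.15, force_limit=None): straight line of the TCP; rot=None keeps the orientation; max_speed is the mean speed in m/s. With force_limit (N) it stops when the force on the tool has changed by that much, and returns True; else False.
- goto_joints(angles): joint-space move.
- command_gripper(opening, strength=None): finger opening in m; strength is the grip in N (None keeps the last); returns when the fingers have stopped.
- dwell(seconds).
- inverse_kinematics(position, orientation): joint angles nearest the present ones, or None.
- sense(): the state.
- snapshot(name): name is "scene" or "side" or "wrist"; returns a dict with "frame" (400x640x3 uint8, blue, green, red), "camera_matrix" (3x3 intrinsics, pixels), "R" (3x3) and "t" (3): a world point X has camera coordinates R X + t. Camera axes: x right, y down, z forward; pixel columns grow to the right and rows downward; lengths in m; the calibration is good to about 2 mm. The wrist camera is an equidistant fisheye: a pixel r from the principal point sees the ray r / f radians off the axis. A picture is of the moment at which its call begins. There is no depth.
A pose or a line that the arm cannot do raises MotionError and nothing moves.
- close_job(): hands the job in; it is judged then, once.
The state is a dict: "t": time; "joint_positions": joint angles; "qd": joint speeds; "joint_efforts": joint torques, N m; "eef_pos": TCP position; "tcp_rot": TCP orientation; "wrist_force": force on the tool from outside, world axes, zero at the start; "torque": the same for the moment, N m; "opening": finger opening in m; "finger_force": force on a finger pad.
Only numpy, scipy, OpenCV 4.12 (cv2) and the standard library are available. Lean on these libraries where they do the work, as an engineer would, in place of code of your own. Each camera call takes 0.05 s, during which the arm holds its last target. There are 200 camera calls.

## Task

Slide the roasting tin across the worktop until its long side stands square against the chopping block. Then, without lifting the heavy fruit crock off the block, slowly rock it forward on its front bottom edge until the lemon and the two limes in it have all rolled out into the tin and not beyond it, and ease it gently back down so that it stands upright on the block. Leave everything else as it was.

Things in the scene. Friction and masses are not known exactly. Their poses are not given: they have to be found in the camera images.
- block: Thick pale wooden chopping block, fixed, 175 x 235 mm and 75 mm high, on 8 mm feet. Origin: centre of its underside on the worktop, z up. Its +x points to the side where the tin stands (to the robot's right); that side face lies at x = +87.5 mm and is 235 mm long. The crock stands on its top (z = 75 mm).
- block_edge (a point): Middle of the block's upper edge on the tin's side, at (87.5, 0, 75) mm in the block's frame.
- crock: Heavy white stoneware fruit crock with an open scoop front, 222 mm wide (too wide to grip round), about 1.9 kg give or take a fifth, most of it in the thick base; loose on the block. Origin: under the middle of its stand, on the block; +x is the pouring side, z up. Its underside reaches from x = -65 to +70 mm, on two grippy rubber strips that do not slip when it is rocked.
- crock_toe (a point): Middle of the crock's straight front bottom edge, the line it rocks on: (70, 0, 0) mm in its frame; 22 to 36 mm in from the block's edge. The empty crock falls back on its base by itself if let go below about 65 degrees of tilt and topples forward beyond.
- crock_back (a point): Middle of the outer top edge of the crock's flat upright back wall (10 mm thick, outer face at x = -65 mm, 150 mm high): (-65, 0, 150) mm in its frame. Tipping the crock by pushing level here takes 8 to 12 N at the start, less as it tilts.
- crock_lip (a point): Middle of the crock's open front lip: (123, 0, 79) mm in its frame. Inside, the floor lies 22 mm up from x = -55 to +15 mm; from there a straight, smooth glazed ramp, 206 mm wide between the 8 mm side walls, rises at 28 degrees to the lip. The fruit starts to roll at about 30 degrees of tilt; by about 50 all of it is out. Tipped fast it can jump the tin's far wall.
- lemon: Yellow lemon, 78 x 55 x 56 mm, at first on the crock's floor between the limes (not the one that lies on the chopping board far to the right). Origin at the bottom of its skin as it first lies; its middle is 28 mm from there along its own z, which turns with it as it rolls.
- lime_1: Green lime, 60 x 48 x 48 mm, at first in the crock beside the lemon. Origin at the bottom of its skin as it first lies; its middle is 24 mm from there along its own z, which turns with it.
- lime_2: The other lime, the same, on the lemon's other side.
- tin: Metal roasting tin, 160 x 240 mm, 58 mm high, open at the top, walls and floor 4 mm thick, about 0.55 kg, with a wire handle loop reaching 134 mm from the middle on each short side; loose on the worktop, at first with a gap of 45 to 70 mm to the block. Origin: centre of its underside; +x points away from the block, +y along its long (240 mm) sides, z up.
- tin_near (a point): Middle of the rim of the tin's long side that faces the block: (-80, 0, 58) mm in the tin's frame. Its other long side, away from the block, lies at x = +80 mm.
- mug_tea: Green and white mug, 88 mm high, a bystander behind the work.
- cup_espresso: Small striped cup, 50 mm high, a bystander behind the work.
- salt_shaker: Salt shaker, 44 mm wide and 90 mm high, a bystander behind the block.

How it is judged (in metres and radians):
On the way, in this order (a step that is already met when the one before it is completed fails the run):
1. the tin stands square against the block (gap under 10 mm, within 0.1 rad) and the crock still stands upright (x of tin_near in the frame of block below 0.0975 m and angle between the x axis of tin and the x axis of block, either way round below 0.1 rad and angle between crock's own z axis and vertical below 0.1 rad), for 0.2 s.
2. the crock is rocked forward on its front edge by more than 35 degrees, the edge still on the block (angle between crock's own z axis and vertical above 0.61 rad and angle between crock's own y axis and vertical above 1.4 rad and z of crock_toe in the frame of block below 0.085 m), for 0.2 s.
At the end, for the whole second after the job is handed in: The crock stands upright on the block (within 0.05 rad) and still; the lemon and both limes lie in the tin; the tin stands flat on the worktop with its long side within 25 mm of the block (angle between each of crock, tin's own z axis and vertical below 0.05 rad and z of crock in the frame of block between 0.07 and 0.08 m and linear speed of crock below 0.02 m/s and x of lemon in the frame of tin between -0.08 and 0.08 m and y of lemon in the frame of tin between -0.12 and 0.12 m and z of each of lemon, lime_1, lime_2 in the frame of tin below 0.1 m and x of lime_1 in the frame of tin between -0.08 and 0.08 m and y of lime_1 in the frame of tin between -0.12 and 0.12 m and x of lime_2 in the frame of tin between -0.08 and 0.08 m and y of lime_2 in the frame of tin between -0.12 and 0.12 m and height (world z) of tin below 0.01 m and x of tin_near in the frame of block below 0.1125 m); the robot touches nothing.
It fails at once if the crock is lifted: its front bottom edge comes more than 12 mm off the top of the block (z of crock_toe in the frame of block above 0.087 m).
It fails at once if the crock slips off the block: its front bottom edge drops more than 12 mm below the block's top (z of crock_toe in the frame of block below 0.063 m).
It fails at once if the crock topples forward (past 75 degrees) (angle between crock's own z axis and vertical above 1.31 rad).
It fails at once if the crock is let fall instead of eased down (turns faster than 4 rad/s) (angular speed of crock above 4 rad/s).
It fails at once if a bystander is knocked or moved by more than 25 mm (distance of any of mug_tea, cup_espresso, salt_shaker from where it was at the start of the episode above 0.025 m).
It also fails if it takes over 72 s, if anything falls off the work surface, if the arm or the gripper's body presses on something with over 40 N, if the wrist force passes 120 N, or if a joint passes its speed limit or range.

## Working session

There is one attempt and no reset: what is moved stays moved. The work goes in short steps, each a Python script; the robot and the scene stay as the last script left them, time stands still between calls to the robot, and variables do not carry over. Pictures are saved under pics/ and viewed, at most 10 in all, crops included, and the job is handed in when it is done.

```bash
ls; mkdir -p pics; python3 - <<'E'
from rig import *
import cv2,numpy as np
for n in ("scene","side"):
    s=snapshot(n); cv2.imwrite(f"pics/{n}0.png",s["frame"]); print(n,s["camera_matrix"].tolist(),np.round(s["R"],4).tolist(),s["t"])
print(sense())
E
```

```text
pics
scene [[367.50627903780673, 0.0, 317.71698136961527], [0.0, 367.50627903780673, 206.4513802707438], [0.0, 0.0, 1.0]] [[-0.6383, -0.7698, 0.003], [-0.5926, 0.4889, -0.6402], [0.4913, -0.4104, -0.7682]] [0.30453611 0.5002991  0.63020297]
side [[430.389427643474, 0.0, 313.94452281098927], [0.0, 430.389427643474, 201.95994224484696], [0.0, 0.0, 1.0]] [[0.9395, -0.3424, 0.0077], [-0.1892, -0.5378, -0.8216], [0.2854, 0.7705, -0.57]] [-0.63502016  0.17775074  0.87218012]
{'t': 0.1, 'joint_positions': array([ 5.88230559e+01,  2.18381288e+01,  7.43788044e+01,  3.71790155e-04,
        8.38579392e+01, -1.23373833e+01]), 'qd': array([-0.06916593, -0.04359277, -0.0746608 , -0.0590178 ,  0.00526333,
       -0.00105177]), 'joint_efforts': array([ 4.62910815e-03, -4.38649428e+01, -2.24909377e+01,  7.15051708e-02,
        3.42720409e-02, -1.20447498e-04]), 'eef_pos': array([0.17749008, 0.52031338, 0.23819961]), 'tcp_rot': array([-1.79926936e+02, -1.63589006e-02,  1.61160389e+02]), 'wrist_force': array([ 1.31923584, -0.32088689,  0.94650034]), 'torque': array([0.03743604, 0.03095124, 0.00275664]), 'finger_force': 0.0, 'opening': 0.08801412289232277}
```

View pics/scene0.png

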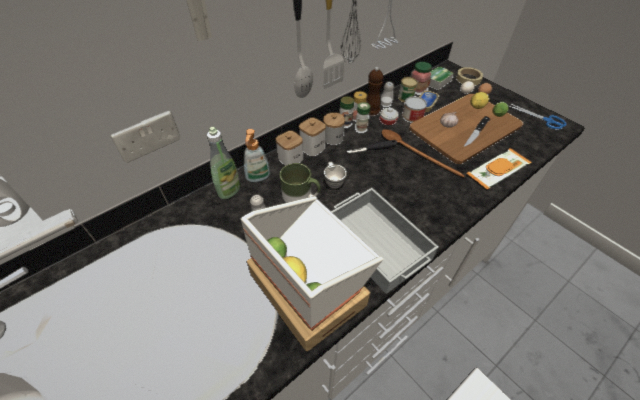

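View pics/side0.png

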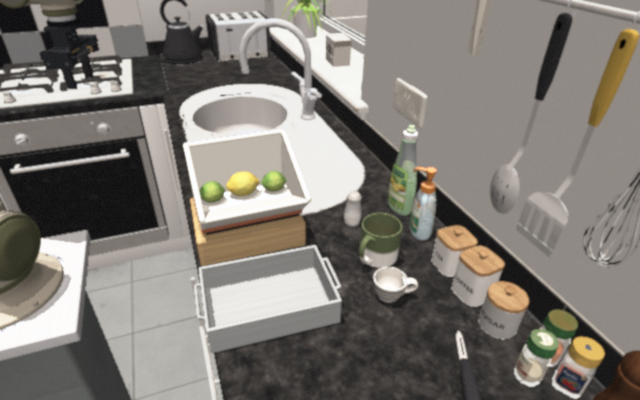

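The side view looks along +y. The tin is around (270,300), with the block behind it at (250,240) and the crock holding the lemon and two limes on top. The salt shaker (353,208), mug (380,240) and cup (390,285) stand to the right (+x). I'll enlarge the crops to read pixel positions.

```bash
python3 - <<'E'
import cv2
a=cv2.imread("pics/side0.png")[120:350,170:420]
cv2.imwrite("pics/sidec.png",cv2.resize(a,(750,690)[:2] if 0 else (650,598),interpolation=cv2.INTER_CUBIC)) # x2.6
b=cv2.imread("pics/scene0.png")[160:350,220:450]
cv2.imwrite("pics/scenec.png",cv2.resize(b,(690,570),interpolation=cv2.INTER_CUBIC)) # x3
E
```

```text
(no output)
```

View pics/sidec.png

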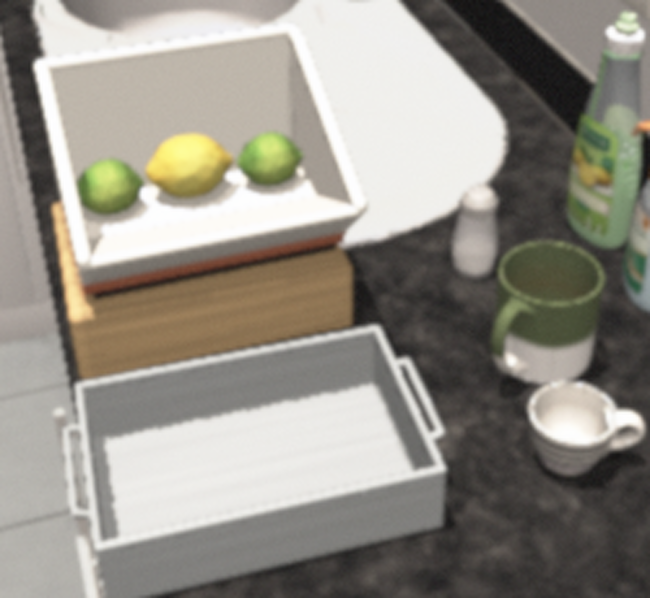

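View pics/scenec.png

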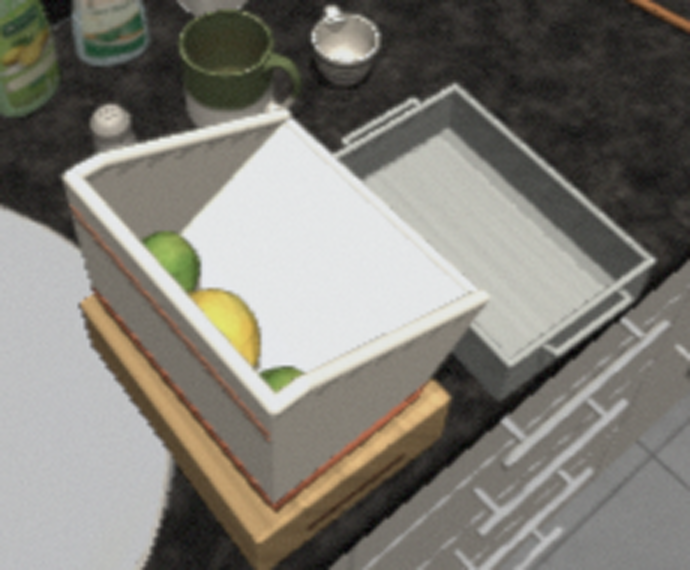

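Pixels read from the crops:
- **Tin rim (side crop):** corners at (98,545), (443,470), (379,330), (79,383).
- **Block top (scene crop):** corners at (85,303), (262,540), (447,397).
- **Crock back-top (scene crop):** corners at (67,178) and (275,412).

Next I'll fit the poses from both views.

```bash
cat > fit.py <<'E'
from rig import *
import numpy as np
from scipy.optimize import least_squares
def proj(s,X):
    c=X@np.array(s["R"]).T+s["t"]; p=c@np.array(s["camera_matrix"]).T; return p[:,:2]/p[:,2:]
def fit(obs,z0,init):
    # obs: list of (snap, local pts mm, pix)
    def T(p,L):
        c,s=np.cos(p[2]),np.sin(p[2]); L=np.array(L,float)/1000
        return np.c_[p[0]+c*L[:,0]-s*L[:,1],p[1]+s*L[:,0]+c*L[:,1],L[:,2]+z0]
    f=lambda p:np.concatenate([(proj(s,T(p,L))-np.array(P)).ravel() for s,L,P in obs])
    r=least_squares(f,init); return r.x,r.fun.reshape(-1,2)
E
python3 - <<'E'
from fit import *
S=snapshot("side");C=snapshot("scene")
s=lambda P:np.array(P)/2.6+[170,120]
c=lambda P:np.array(P)/3+[220,160]
def show(n,r): print(n,r[0][:2].round(4),np.degrees(r[0][2]).round(2),r[1].round(1).tolist())
i=[.4,-.2,-np.pi/2]
# side: left=low world x = local y negative
show("tin",fit([(S,[(80,-120,58),(80,120,58),(-80,120,58),(-80,-120,58)],s([(98,545),(443,470),(379,330),(79,383)])),
 (C,[(80,120,58),(80,-120,58),(-80,-120,58),(-80,120,58)],c([(456,86),(655,262),(508,363),(335,153)]))],0,i))
show("block",fit([(C,[(-87.5,117.5,75),(-87.5,-117.5,75),(87.5,-117.5,75)],c([(83,303),(262,540),(447,397)]))],0,i))
show("crock",fit([(C,[(-65,111,150),(-65,-111,150),(123,-111,79),(-65,-111,0)],c([(67,177),(275,412),(487,297),(278,503)])),
 (S,[(-65,-111,150),(-65,111,150),(123,111,79)],s([(36,65),(299,28),(365,208)]))],.075,i))
for n,P in (("mug",(545,375)),("cup",(568,472)),("shaker",(475,275))):
    x=np.linalg.solve(S["camera_matrix"],[*s(P),1]); R=np.array(S["R"]); d=R.T@x; o=-R.T@S["t"]; print(n,(o-d*o[2]/d[2]).round(3))
print(-np.array(C["R"]).T@C["t"])
E
```

```text
tin [ 0.5008 -0.2226] -94.34 [[-2.4, 1.9], [0.9, 2.0], [1.1, -0.4], [-0.8, 0.1], [0.9, -1.5], [-0.4, -0.6], [-0.6, -0.1], [-5.6, 2.2]]
block [0.5089 0.0057] -92.06 [[-1.9, -1.2], [-0.8, 1.0], [2.6, -0.7]]
crock [0.5155 0.0084] -90.39 [[-0.0, -2.4], [-0.0, -1.3], [0.9, -0.7], [-0.3, 2.1], [-0.5, -1.1], [-1.5, -1.3], [0.3, -0.6]]
mug [ 0.76 -0.19  0.  ]
cup [ 0.727 -0.293  0.   ]
shaker [ 0.76  -0.045  0.   ]
[0.18123299 0.24847934 0.8034985 ]
```

```bash
python3 - <<'E'
from fit import *
S=snapshot("side");C=snapshot("scene")
s=lambda P:np.array(P)/2.6+[170,120]
c=lambda P:np.array(P)/3+[220,160]
def show(n,r): print(n,r[0][:2].round(4),np.degrees(r[0][2]).round(2),r[1].round(1).tolist())
i=[.4,-.2,-np.pi/2]
show("tin",fit([(S,[(80,-120,58),(80,120,58),(-80,120,58),(-80,-120,58)],s([(96,546),(443,470),(379,328),(77,383)])),
 (C,[(80,120,58),(80,-120,58),(-80,-120,58)],c([(456,86),(655,262),(508,363)]))],0,i))
show("block",fit([(C,[(-87.5,117.5,75),(-87.5,-117.5,75),(87.5,-117.5,75)],c([(82,300),(262,542),(449,395)])),
  (S,[(87.5,-117.5,75),(87.5,-117.5,8),(87.5,117.5,8)],s([(78,318),(80,378),(352,323)]))],0,i))
for n in("side","scene"):
  X=snapshot(n); 
E
```

```text
tin [ 0.5008 -0.2202] -93.7 [[-1.2, 1.0], [0.7, 0.4], [0.1, -0.7], [-0.7, -0.1], [-0.3, -1.0], [-1.0, -0.6], [-0.6, 0.5]]
block [0.5113 0.0068] -91.41 [[-2.8, -0.0], [-1.1, -0.2], [0.9, -1.2], [-3.2, 0.6], [0.7, 1.6], [0.8, 0.5]]
```

The residuals are consistent with what's given: the gap is about 59 mm and the toe sits about 20 mm in from the block's edge. I'll grip the tin's far wall to slide it. Then I'll straddle the crock's back wall and follow the arc. First, an IK check of the whole plan.

```bash
cat > plan.py <<'E'
from fit import *
from scipy.spatial.transform import Rotation as Rn
def ori(yaw_obj,tilt=0):
    "tool down, closing along the object's x axis (object yaw in deg), leaned forward by tilt deg about the object's y"
    z=Rn.from_euler('z',yaw_obj+90,degrees=True)
    return (z*Rn.from_euler('x',tilt,degrees=True)*Rn.from_euler('xyz',[180,0,180],degrees=True)).as_euler('xyz',degrees=True)
CR=np.array([.5155,.0084]); CY=-90.4
def crock_tool(tilt,depth=.022,off=.005,cr=CR):
    "TCP straddling the back wall: depth below its top, off = distance from outer face into the wall (m)"
    a=np.radians(CY); f=np.array([np.cos(a),np.sin(a)]); t=np.radians(tilt)
    lx,lz=-.135+off,.150-depth
    x=.070+lx*np.cos(t)+lz*np.sin(t); z=-lx*np.sin(t)+lz*np.cos(t)
    return np.r_[cr+x*f,.075+z],ori(CY,tilt)
E
python3 - <<'E'
from plan import *
ty=-93.7; P=[.4958,-.298]
for z in(.38,.2,.03): print(z,inverse_kinematics([*P,z],ori(ty)))
print(inverse_kinematics([.505,-.2387,.03],ori(-91.2)))
print(inverse_kinematics([.505,-.2387,.4],ori(-91.2)))
for d in(-.1,0.022):
  for t in (0,15,30,45,52,58):
    p,o=crock_tool(t,d); q=inverse_kinematics(p,o); print(t,p.round(3),o.round(1),None if q is None else np.round(q,0))
E
```

```text
0.38 [ -42.72761291   21.95403507   51.39737599    0.          106.64858894
 -129.02761291]
0.2 [ -42.72761291   26.34222708   73.4834141     0.           80.17435882
 -129.02761291]
0.03 [ -42.72761291   37.487037     85.21729899    0.           57.29566401
 -129.02761291]
[ -37.44217272   36.05595907   88.60824514    0.           55.33579579
 -126.24217272]
[ -37.44217272   19.66453852   51.74684281    0.          108.58861867
 -126.24217272]
0 [0.516 0.068 0.325] [180.    0.  179.6] [ -5.  16.  69.   0.  95. -95.]
15 [ 0.515 -0.001  0.35 ] [165.    0.  179.6] [ -20.   16.   67.   14.  102. -107.]
30 [ 0.515 -0.074  0.357] [150.    0.  179.6] [ -33.   19.   64.   27.  112. -116.]
45 [ 0.514 -0.146  0.344] [135.   -0.  179.6] [ -43.   27.   61.   37.  121. -122.]
52 [ 0.514 -0.179  0.331] [128.    0.  179.6] [ -47.   31.   60.   41.  124. -123.]
58 [ 0.514 -0.205  0.318] [122.   -0.  179.6] [ -49.   35.   58.   45.  128. -124.]
0 [0.516 0.068 0.203] [180.    0.  179.6] [ -5.  21.  83.   0.  77. -95.]
15 [0.516 0.031 0.232] [165.    0.  179.6] [ -17.   19.   81.   14.   84. -109.]
30 [ 0.515 -0.013  0.251] [150.    0.  179.6] [ -28.   21.   79.   26.   94. -119.]
45 [ 0.515 -0.06   0.257] [135.   -0.  179.6] [ -37.   26.   77.   36.  104. -126.]
52 [ 0.515 -0.082  0.256] [128.    0.  179.6] [ -40.   29.   76.   40.  109. -128.]
58 [ 0.515 -0.101  0.253] [122.   -0.  179.6] [ -43.   32.   75.   43.  113. -130.]
```

```bash
python3 - <<'E'
from plan import *
import cv2
s=sense(); line_to([*s["eef_pos"][:2],.38],max_speed=.25)
P=[.4958,-.298]
reach([*P,.38],ori(-93.7)); print(sense()["t"],sense()["eef_pos"])
command_gripper(.06,15)
line_to([*P,.1],max_speed=.2)
print(line_to([*P,.032],max_speed=.06,force_limit=8))
command_gripper(0,15); s=sense(); print(s["t"],s["opening"],s["finger_force"],s["eef_pos"])
w0=s["wrist_force"]
line_to([.504,-.247,.032],rot=ori(-91.2),max_speed=.05)
s=sense();print(s["eef_pos"],s["wrist_force"]-w0)
print(line_to([.5045,-.230,.032],max_speed=.02,force_limit=10))
s=sense();print(s["t"],s["eef_pos"],s["wrist_force"]-w0,s["opening"])
for n in ("side","scene"):
    f=snapshot(n)["frame"]; cv2.imwrite(f"pics/{n}1.png",f)
    if n=="side": cv2.imwrite("pics/side1c.png",cv2.resize(f[120:350,170:420],(650,598),interpolation=cv2.INTER_CUBIC))
E
```

```text
4.1917 [ 0.4960935  -0.29742187  0.38010019]
False
8.4917 0.004065662982907246 14.9961668998003 [ 0.49573329 -0.29765708  0.03197583]
[ 0.50400566 -0.2465041   0.03199027] [ 0.48626755 -0.09604586 -0.27134207]
True
10.2 [ 0.50383004 -0.23879091  0.03196261] [-2.39244141 -2.17530254  5.11181948] 0.003979446833067912
```

View pics/side1c.png

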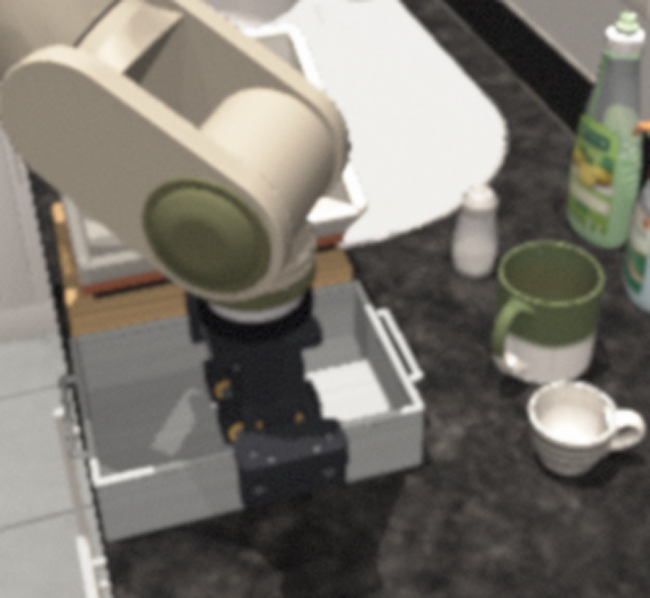

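The tin touches the block, with contact at the predicted y = -0.239. I'll release it and move to straddle the crock's back wall.

```bash
python3 - <<'E'
from plan import *
import cv2
command_gripper(.03); p=sense()["eef_pos"]
line_to([*p[:2],.12],max_speed=.1); line_to([*p[:2],.40],max_speed=.3)
h,o=crock_tool(0,-.1)
h[2]=.38; reach(h,o)
f=snapshot("side")["frame"]; cv2.imwrite("pics/side2.png",f)
line_to([*h[:2],.25],max_speed=.2)
p,o=crock_tool(0)
print(line_to(p,max_speed=.05,force_limit=5)); w0=sense()["wrist_force"]
print(line_to(p-[0,.016,0],max_speed=.012,force_limit=3)); s=sense()
print(s["t"],p,s["eef_pos"],s["wrist_force"]-w0,s["opening"])
f2=snapshot("scene")["frame"]
A=np.hstack([cv2.resize(f[120:370,170:420],(400,400)),cv2.resize(f2[160:360,220:420],(400,400))]); cv2.imwrite("pics/m2.png",A)
E
```

```text
False
True
16.7 [0.51591888 0.06839854 0.203     ] [0.51573319 0.06399605 0.20268633] [0.307085   1.13278161 1.52386389] 0.030125242803609415
```

View pics/m2.png

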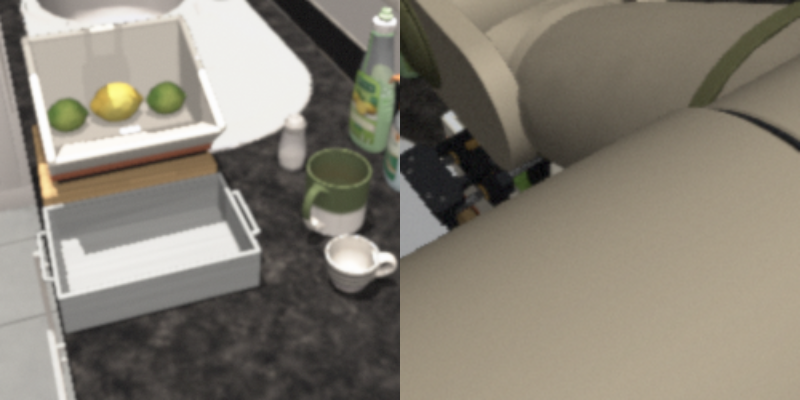

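The left half shows the tin square against the block and the crock upright with its fruit; the arm hides most of the right half. The touch was faint (about 1 N), so I'll feel again with a higher limit.

```bash
python3 - <<'E'
from plan import *
w0=sense()["wrist_force"];p=sense()["eef_pos"]
print(w0)
for k in range(1,9):
    hit=line_to([p[0],p[1]-.0015*k,p[2]],max_speed=.012,force_limit=5); dwell(.1); s=sense()
    print(hit,s["eef_pos"].round(4),(s["wrist_force"]-w0).round(2))
    if s["wrist_force"][1]-w0[1]>4: break
E
```

```text
[-0.22248907  0.47839858 -0.17204508]
True [0.5155 0.0641 0.2023] [0.37 1.35 1.21]
True [0.5153 0.0641 0.202 ] [0.26 0.81 0.45]
True [0.5151 0.0641 0.2016] [0.78 0.43 0.84]
True [0.5148 0.0642 0.2011] [-0.51 -0.19  0.11]
True [0.5145 0.0642 0.2006] [ 0.57 -0.17 -0.28]
True [0.5142 0.0642 0.2001] [-0.03 -0.25 -0.35]
True [0.5139 0.0643 0.1995] [ 0.21 -0.31  0.27]
True [0.5135 0.0643 0.199 ] [ 0.16 -0.55  0.18]
```

```bash
python3 - <<'E'
from plan import *
w0=sense()["wrist_force"];p,o=crock_tool(0)
for y in (.0640,.0620,.0600,.0580,.0560,.054):
    line_to([p[0],y,p[2]],rot=o,max_speed=.01); dwell(.15); s=sense()
    print(s["t"],s["eef_pos"].round(4),(s["wrist_force"]-w0).round(2))
    if s["wrist_force"][1]-w0[1]>3: break
E
```

```text
20.3083 [0.516 0.064 0.203] [ 0.88 -0.2   0.98]
20.8083 [0.516  0.0638 0.203 ] [ 1.34 12.03  1.13]
```

At 12 N the crock holds, so the contact is real: the back face is at y≈0.079, which puts the crock at y≈0.014 and the toe 25 mm in from the edge, as specified. Now I'll rock it slowly along the arc.

```bash
sed -i 's/CR=np.array.*/CR=np.array([.5155,.014]); CY=-90.4/; s/off=.005/off=.015/' plan.py
python3 - <<'E'
from plan import *
import cv2
w0=np.array([0,0,0])
for t in (4,8,12,16,20,24,28,31,34,37,40,43):
    p,o=crock_tool(t); line_to(p,rot=o,max_speed=.016 if t<30 else .012); s=sense()
    print(t,round(s["t"],1),(s["eef_pos"]-p).round(4),s["wrist_force"].round(1))
    if np.linalg.norm(s["wrist_force"])>28: print("stop"); break
f=snapshot("side")["frame"]; g=snapshot("wrist")["frame"]
A=np.hstack([cv2.resize(f[70:320,120:370],(400,400)),cv2.resize(g,(400,250)).copy() if 0 else cv2.resize(g[:,120:520],(400,400))]); cv2.imwrite("pics/m3.png",A)
E
```

```text
4 21.6 [-0.0002  0.0009 -0.0006] [ 2.4  7.1 -4.9]
8 22.6 [-0.0001  0.001  -0.0005] [ 2.4  7.1 -4.6]
12 23.5 [-0.0001  0.001  -0.0004] [ 2.6  6.4 -2.3]
16 24.4 [-0.0001  0.0009 -0.0002] [ 1.6  6.6 -2.8]
20 25.3 [-0.      0.0009 -0.0001] [ 1.8  7.  -1.1]
24 26.2 [-0.      0.0008 -0.    ] [ 2.7  6.4 -1.5]
28 27.1 [0.0001 0.0007 0.0001] [2.7 6.  0.3]
31 28.1 [0.0001 0.0007 0.0001] [1.9 5.9 1.4]
34 29.0 [0.0001 0.0001 0.0002] [2.7 4.9 4.1]
37 29.9 [0.0001 0.     0.0003] [2.6 4.9 5.6]
40 30.8 [ 0.0002 -0.0001  0.0002] [2.8 3.2 5.4]
43 31.7 [ 0.0002 -0.0002  0.0002] [3.6 2.6 6.2]
```

View pics/m3.png

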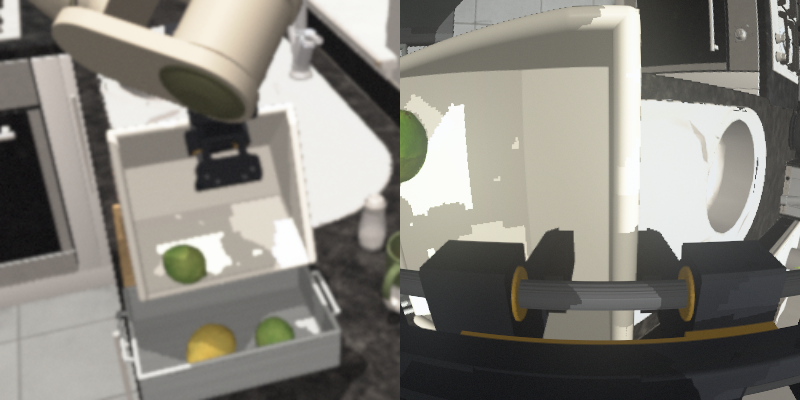

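The lemon (210,345) and one lime (275,335) are in the tin. The other lime (185,265) is on its way down the ramp. I'll tilt a little further.

```bash
python3 - <<'E'
from plan import *
import cv2
for t in (46,49,51):
    p,o=crock_tool(t); line_to(p,rot=o,max_speed=.012); s=sense()
    print(t,round(s["t"],1),(s["eef_pos"]-p).round(4),s["wrist_force"].round(1))
dwell(.5)
f=snapshot("side")["frame"]
cv2.imwrite("pics/m4.png",cv2.resize(f[120:350,150:400],(500,460)))
E
```

```text
46 32.7 [ 0.0002 -0.0003  0.0002] [3.6 2.5 5.1]
49 33.6 [ 0.0002 -0.0004  0.0001] [3.  2.1 6. ]
51 34.3 [-0.     -0.0004  0.    ] [1.9 1.6 5.1]
```

View pics/m4.png

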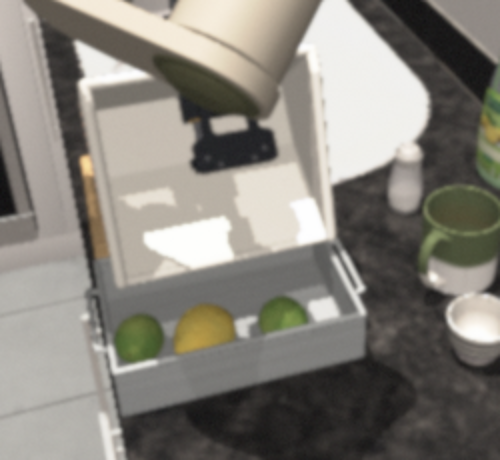

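All three fruits are in the tin: limes at (140,337) and (283,315), lemon at (205,330). Now I'll ease the crock back down.

```bash
python3 - <<'E'
from plan import *
import cv2
for t in (46,41,36,31,26,21,16,12,8,5,3,1.5,0):
    p,o=crock_tool(t); line_to(p,rot=o,max_speed=.022 if t>5 else .01); s=sense()
    print(t,round(s["t"],1),s["wrist_force"].round(1))
for d in (.002,.004,.008):
    line_to(p+[0,d,0],max_speed=.01); print(sense()["wrist_force"].round(1))
p=sense()["eef_pos"]
line_to([p[0],p[1],.26],max_speed=.06); line_to([p[0],p[1]+.05,.40],max_speed=.2)
reach([.3,.4,.4],ori(-91)); dwell(.5)
print(sense()["t"])
f=snapshot("side")["frame"]; g=snapshot("scene")["frame"]
A=np.hstack([cv2.resize(f[120:370,150:400],(400,400)),cv2.resize(g[150:360,220:430],(400,400))]); cv2.imwrite("pics/m5.png",A)
E
```

```text
46 35.7 [1.7 2.8 7. ]
41 36.5 [1.4 4.1 6.9]
36 37.4 [1.5 4.8 5.5]
31 38.2 [0.6 6.6 5.8]
26 39.1 [-0.2  7.1  6.4]
21 39.9 [-0.3  8.4  5. ]
16 40.8 [-0.9  8.6  4.7]
12 41.5 [-1.4 10.   5.2]
8 42.2 [-1.3 10.9  3.7]
5 43.2 [-2.7 10.9  3.5]
3 44.0 [-2.5 11.6  3.4]
1.5 44.6 [-1.8 12.3  2.7]
0 45.2 [-1.   5.5 -1.9]
[ 0.2 -1.9 -0.4]
[-0.3 -0.7  0.5]
[ 0.9 -1.6  0.3]
50.275
```

View pics/m5.png

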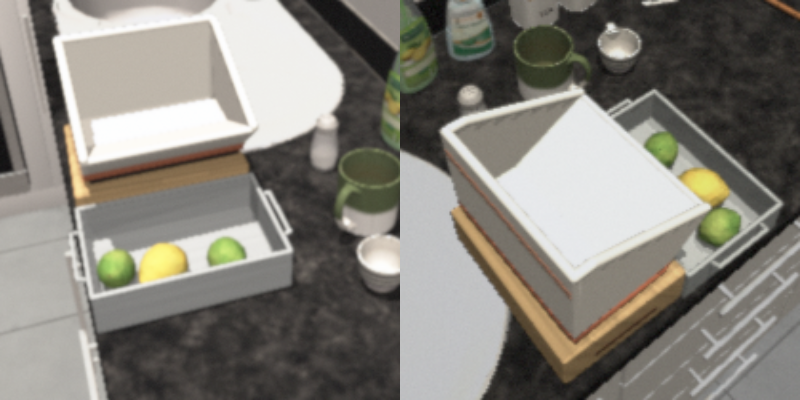

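The crock stands upright and empty, the tin is against the block with all three fruits in it, and the bystanders haven't moved. I'll hand it in.

```bash
python3 -c "
from rig import *
print(close_job())"
```

```text
the job is handed in; nothing more can be done
None
```

The job is handed in, with no verdict shown: in the last pictures the tin stands square against the block with the lemon and both limes in it, the crock is back upright on the block, the bystanders are where they were, and it took about 50 of the 72 s.

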